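# Open a sash clamp to its end stop

### The arm

A 7-joint arm with a two-finger parallel gripper is mounted at the origin on the work surface. World frame = base frame: x ahead of the robot, y to its left, z up, the work surface at z = 0. Lengths are in m, angles in rad, forces in N, time in s.
With the tool pointing down it reaches from about 0.4 to 0.925 m from the base axis. Payload 5.6 kg.
Tool frame: the origin (TCP) lies at the centre of the arm's flange, where the gripper is bolted on; the fingertips stand 173 mm ahead of it and the grasp point (between the pads) lies 155 mm ahead of it; z points along the fingers, y is the line along which they close (so a half turn about z gives the same grasp; the last joint's range is limited). The gripper opens to 85 mm and grips with 20 to 120 N. Pads are 22 mm wide; open, the fingers measure 114 mm over their backs; the gripper's body (76 mm by 85 mm) begins 54 mm behind the grasp point. The pads swing forward as they close: fully open they stand 13 mm farther back than shut.
Start: joints at [-1.228, 0.468, -0.012, 1.603, 0.006, 1.071, -0.056], TCP at [0.245, 0.602, 0.405] pointing down, gripper open.
Joint ranges: [-2.53, 2.53], [-0.31, 2.02], [-1.57, 1.55], [0.28, 2.44], [-1.29, 4.43], [0.15, 1.84], [-2.92, 2.92]. Speed limits (rad/s): [2.57, 2.57, 3.14, 3.14, 3.14, 3.14, 3.14].

### API

Orientations are given as [roll, pitch, yaw] about the fixed x, y, z axes, in that order (R = Rz(yaw) Ry(pitch) Rx(roll)).
In Python, from rig import robot gives the robot as it stands.
- The arm moves only by the shell command python3 -m crank 'ROWS' [OPENING] [FORCE]. ROWS is JSON, a list of rows, each a list of 2 entries, a list of its own where there are three numbers: the shift along the tool's x, y, z in cm, then the turn, a rotation vector about the tool's x, y, z in rad. In form: [[[x, y, z], [rx, ry, rz]], ...]. A call has exactly 5 rows; each row shifts and turns the commanded pose from where the row before left it, along the tool's axes as they then stand; what a row does not reach is not made up. A row lasts 1/10 s, in which the tool goes at most 50 mm and 8.59 degrees, less where a joint would pass 70% of its speed; a pose out of reach is approached as far as the arm can. A call is refused whole if a number of a shift passes 5 or a number of a turn 0.15, either way. A call with a gripper value outside its range is refused whole. OPENING is the finger opening in cm, from 0 to 8.54, set as the call begins (- or left out, the last holds). The fingers move at their own pace and stop on an object; FORCE is the grip in N (left out, the last holds). Time passes only in rows, so rows that do not move let the fingers close, or fill a call up. It gives the time, the measured TCP pose, the force, the opening and the grip force at its end, in the units of the state.
- robot.observe(): the state, without advancing time (a new reading comes with each control period).
- robot.get_image(name): name is "scene" or "top" or "wrist"; returns a dict with "image" (400x640x3 uint8, red, green, blue), "intrinsics" (3x3 intrinsics, pixels), "rvec" (rotation vector, rad) and "tvec" (3), from world to camera coordinates, as OpenCV has them. Camera axes: x right, y down, z forward; pixel columns grow to the right and rows downward; lengths in m; the calibration is good to about 2 mm. The wrist camera is an equidistant fisheye: a pixel r from the principal point sees the ray r / f radians off the axis. A picture is of the moment at which its call begins. There is no depth.
- robot.hand_in(): hands the job in; it is judged then, once.
The state is a dict: "time_s": time; "joint_positions": joint angles; "qvel": joint speeds; "effort": joint torques, N m; "eef_pos": TCP position; "tcp_rot": TCP orientation; "force": force on the tool from outside, world axes, zero at the start; "wrist_torque": the same for the moment, N m; "width": finger opening in m; "finger_force": force on a finger pad.
Only numpy, scipy, OpenCV 4.12 (cv2) and the standard library are available. Lean on these libraries where they do the work, as an engineer would, in place of code of your own. Each camera call takes 0.05 s, during which the arm holds its last target. There are 200 camera calls.

### The job

Open the sash clamp on the bench right up for the next panel: press the red release button on top of its sliding jaw with a fingertip and, keeping the button held down the whole way, push the jaw along the bar away from the screw until it is up against the dark end stop. Then let go of the button so that it springs up and the jaw locks there, and move clear. Leave the clamp lying in its two wooden rests, and the hammer, glue bottle and wood offcut where they are.

Things in the scene. Friction and masses are not known exactly. Their poses are not given: they have to be found in the camera images.
- rests: two hardwood bearer blocks screwed to the bench that carry the clamp; each 40 mm along the bar, 110 mm wide, 52 mm high, with a notch 26.5 mm wide whose floor is 30 mm above the bench. One piece in the simulation: origin on the bench, midway along the clamp under its bar; x runs along the bar towards the end stop, z up. The blocks are centred at x = -255 mm and x = +320 mm.
- clamp: the sash clamp, about 2 kg with its jaw, lying loose in the notches of the rests. Aluminium bar 24 mm wide, 32 mm high, 710 mm long; green screw head with steel spindle at its -x end (up to 97 mm above the bar's underside, x from -455 to -229 mm); dark steel end stop block 18 x 32 x 20 mm on top of the bar near its +x end. Origin: centre of the bar's underside (30 mm above the bench); x along the bar from the screw head towards the end stop, z up.
- jaw (a joint): place of the green sliding jaw along the bar, m: growing towards the end stop, 0.300 touching it. Jaw body 90 mm long, 40 wide, its top 40 mm above the bar's underside. With the button up a spring brake locks it to the bar (holds over 20 N); with the button down it slides with about 1 N of drag; it locks again wherever the button is let up.
- button (a joint): travel of the red release button, in m: 0 is up (jaw locked), 0.008 is fully down. Spring: the force rises to about 4 N in the first 2 mm and to about 6 N fully down. The brake comes off at about 0.002; keep the button beyond 0.003 while sliding.
- button_top (a point): centre of the top of the red ribbed release button, 30 mm long (along the bar) and 28 mm wide, standing 16 mm proud of its black collar when up; its top is then 64 mm above the bar's underside, 94 mm above the bench. It lies 55 mm from the middle of the upright jaw plate (49 mm from its face), towards the end stop. It moves with the jaw, and down with the button. Grippy enough that a fingertip pressing it drags the jaw along.
- jaw_plate_top (a point): centre of the top edge of the upright plate (12 mm thick, 40 mm wide) at the screw side of the sliding jaw, 96 mm above the bar's underside; it moves with the jaw.
- end_stop (a point): middle of the face of the end stop that the jaw body meets, 42 mm above the bar's underside; the button's centre is 29 mm short of it, along the bar, when the jaw is home.
- hammer: hammer, 300 mm long with wooden handle, lying on the bench on the robot's side of the clamp; origin at its underside. Bystander.
- glue: white glue bottle with orange cap, 58 mm in diameter, 150 mm tall, standing beyond the clamp; origin at the centre of its base. Bystander.
- offcut: flat wood offcut 130 x 75 x 22 mm lying beyond the clamp; origin at the centre of its underside. Bystander.

How it is judged:
By the outcome, as a careful person would: the job done as asked, in the order asked, and still so for the second after the job is handed in, with the robot touching nothing.
It also fails if it takes over 40 s, if anything falls off the work surface, if the arm or the gripper's body presses on something with over 40 N, if the wrist force passes 120 N, or if a joint passes its speed limit or range.

## Working session

There is one attempt and no reset: what is moved stays moved. The work goes in short steps, Python scripts to look and compute and a shell command to move; the robot and the scene stay as the last step left them, time stands still between calls to the robot, and variables do not carry over. Pictures are saved under pics/ and viewed, at most 10 in all, crops included, and the job is handed in when it is done.

```bash
mkdir -p pics; cat > h.py <<'E'
import numpy as np,cv2
from rig import robot
def grab(n,f):
    d=robot.get_image(n); cv2.imwrite('pics/'+f,cv2.cvtColor(d['image'],cv2.COLOR_RGB2BGR)); np.save('pics/'+n+'.npy',d,allow_pickle=True); return d
def load(n): return np.load('pics/'+n+'.npy',allow_pickle=True).item()
def ray(d,u,v):
    R=cv2.Rodrigues(np.array(d['rvec'],float))[0]; t=np.array(d['tvec'],float).ravel()
    r=np.linalg.inv(np.array(d['intrinsics']))@[u,v,1]
    return -R.T@t, R.T@r
def onz(d,u,v,z):
    c,r=ray(d,u,v); return c+r*(z-c[2])/r[2]
E
python3 - <<'E'
from h import *
for n in('top','scene'):
    d=grab(n,n+'1.png')
    h=cv2.cvtColor(d['image'],cv2.COLOR_RGB2HSV)
    for nm,m in(('red',((h[...,0]<6)|(h[...,0]>174))&(h[...,1]>150)&(h[...,2]>80)),('green',(abs(h[...,0].astype(int)-65)<25)&(h[...,1]>90))):
        k,l,s,c=cv2.connectedComponentsWithStats(m.astype(np.uint8))
        print(n,nm,[(s[i].tolist(),c[i].round(1).tolist()) for i in range(1,k) if s[i,4]>25])
    print(n,ray(d,320,200)[0])
s=robot.observe();print(s['eef_pos'],s['tcp_rot'],s['width'],s['time_s'])
E
```

```text
top red [([271, 224, 18, 17, 250], [279.6, 231.9])]
top green [([266, 222, 4, 18, 28], [267.9, 229.5]), ([291, 225, 22, 21, 360], [301.6, 234.3]), ([485, 249, 58, 24, 750], [518.1, 262.1])]
top [0.50896699 0.0095978  0.82009938]
scene red [([349, 195, 16, 14, 167], [356.4, 201.4])]
scene green [([471, 0, 48, 30, 673], [492.3, 12.5]), ([620, 0, 15, 13, 133], [627.0, 5.7]), ([438, 17, 69, 105, 2933], [470.8, 73.7]), ([237, 109, 31, 37, 565], [246.0, 127.2]), ([419, 118, 71, 43, 1565], [455.2, 140.8]), ([333, 173, 37, 58, 895], [345.5, 202.5])]
scene [1.23676095 0.62402565 0.77224307]
[0.24454733 0.60200284 0.40384923] [-3.14001131e+00  9.05348421e-05  2.75571303e+00] 0.08518180544532997 0.1
```

View pics/top1.png

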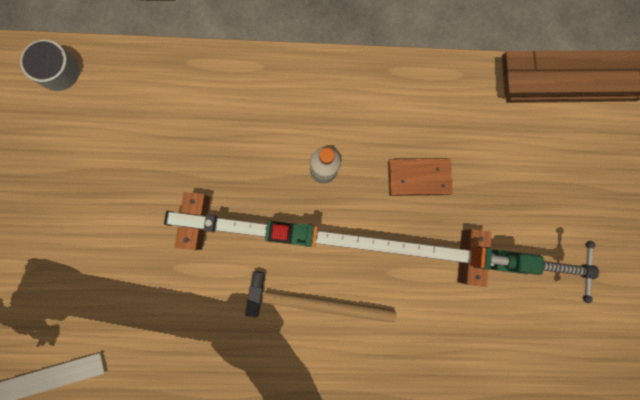

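View pics/scene1.png

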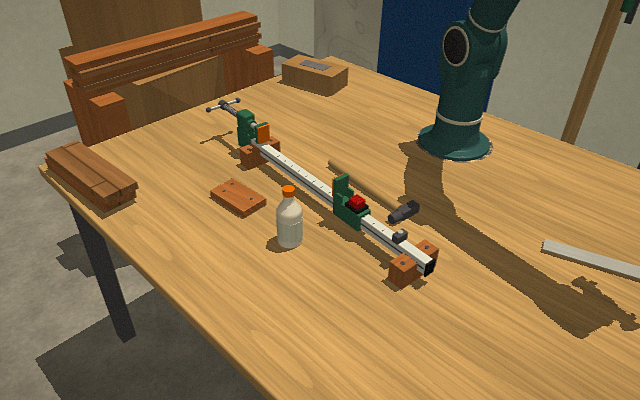

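The top view shows the clamp running roughly left-right. The end stop is at about (210,223), the red button at (280,232) and the jaw plate at about (313,235), with the screw on the right. The bottle cap is at (327,155). The scene view confirms that the jaw sits short of the stop, with the button at (356,201).

```bash
python3 - <<'E'
from h import *
t=load('top');s=load('scene')
c1,r1=ray(t,279.6,231.9);c2,r2=ray(s,356.4,201.4)
A=np.stack([r1,-r2],1);k=np.linalg.lstsq(A,c2-c1,rcond=None)[0];print('tri',c1+k[0]*r1,c2+k[1]*r2)
b=onz(t,279.6,231.9,.092);print('btn z.092',b, onz(s,356.4,199,.09))
# bar line: white bar pixels at z=.062
h=cv2.cvtColor(t['image'],cv2.COLOR_RGB2HSV)
m=((h[...,1]<50)&(h[...,2]>150)).astype(np.uint8);m[:205]=0;m[275:]=0;m[:,:160]=0;m[:,480:]=0
ys,xs=np.nonzero(m)
P=np.array([onz(t,x,y,.062)[:2] for x,y in zip(xs,ys)],np.float32)
l=cv2.fitLine(P,cv2.DIST_HUBER,0,.001,.001).ravel();d=l[:2]*np.sign(l[1]);n=np.array([-d[1],d[0]])
print('dir',d,'ang',np.arctan2(d[1],d[0]),'btn offset',(b[:2]-l[2:])@n, 'range',P[:,1].min(),P[:,1].max())
e=onz(t,212,223.5,.08);print('stop',e,'dist',(e[:2]-b[:2])@d, 'bottle',onz(t,327,155,.15))
E
```

```text
tri [0.5271076  0.06046537 0.08328679] [0.52718779 0.06037005 0.08328218]
btn z.092 [0.52689308 0.05986383 0.092     ] [0.52730143 0.05996154 0.09      ]
dir [0.10170115 0.994815  ] ang 1.468919 btn offset 0.0004131963341296359 range -0.30591774 0.2758775
stop [0.53965587 0.18747309 0.08      ] dist 0.12824560001362323 bottle [ 0.66152436 -0.0218981   0.15      ]
```

```bash
python3 -m crank '[[[0,0,0],[0,0,-0.142]],[[0,0,0],[0,0,-0.142]],[[-2.2,-3.4,0],[0,0,0]],[[-2.2,-3.4,0],[0,0,0]],[[-2.2,-3.4,0],[0,0,0]]]' 0 40; python3 -m crank '[[[-2.2,-3.4,0.4],[0,0,0]],[[-2.2,-3.4,0.4],[0,0,0]],[[-2.2,-3.4,0.4],[0,0,0]],[[-2.2,-3.4,0.4],[0,0,0]],[[-2.2,-3.4,0.4],[0,0,0]]]'
```

```text
time_s: 0.6
eef_pos: [0.3003, 0.4926, 0.404]
tcp_rot: [-3.141, -0.0, 3.04]
force: [-0.0, 0.2, 0.2]
width: 0.012
finger_force: 0.0
time_s: 1.1
eef_pos: [0.3925, 0.312, 0.3844]
tcp_rot: [-3.141, -0.0, 3.04]
force: [0.2, -0.5, -0.5]
width: 0.0
finger_force: 0.0
```

```bash
python3 -m crank '[[[-2.3,-3.4,1],[0,0,0]],[[-2.3,-3.4,1],[0,0,0]],[[-2.3,-3.4,1],[0,0,0]],[[-2.3,-3.4,1],[0,0,0]],[[-2.3,-3.4,1],[0,0,0]]]'; python3 -m crank '[[[-2.2,-3.4,1],[0,0,0]],[[-2.2,-3.3,1],[0,0,0]],[[0,0,0],[0,0,0]],[[0,0,0],[0,0,0]],[[0,0,0],[0,0,0]]]'
python3 - <<'E'
from h import *
w=grab('wrist','w1.png');grab('scene','s2.png')
R=cv2.Rodrigues(np.array(w['rvec'],float))[0];t=np.array(w['tvec']).ravel();K=w['intrinsics']
def px(p):
    c=R@p+t;th=np.arctan2(np.hypot(*c[:2]),c[2]);return K[0][2]+K[0][0]*th*c[0]/np.hypot(*c[:2]),K[1][2]+K[1][1]*th*c[1]/np.hypot(*c[:2])
e=np.array(robot.observe()['eef_pos'])
print(e,'tip px',px(e-[0,0,.173]),'btn px',px(np.array([.527,.06,.094])),'stop face',px(np.array([.539,.179,.072])))
E
```

```text
time_s: 1.6
eef_pos: [0.4896, 0.1314, 0.3342]
tcp_rot: [-3.142, -0.0, 3.04]
force: [-0.4, 0.4, -0.2]
width: 0.0003
finger_force: 0.0
time_s: 2.1
eef_pos: [0.5257, 0.0629, 0.3146]
tcp_rot: [3.141, -0.001, 3.041]
force: [0.4, -0.1, -0.1]
width: 0.0003
finger_force: 0.0
[0.52573618 0.06326251 0.31491737] tip px (np.float64(324.37530685622454), np.float64(258.92402181912905)) btn px (np.float64(319.6732949112244), np.float64(227.61246305728181)) stop face (np.float64(472.51628068274454), np.float64(215.14344363369742))
```

View pics/w1.png

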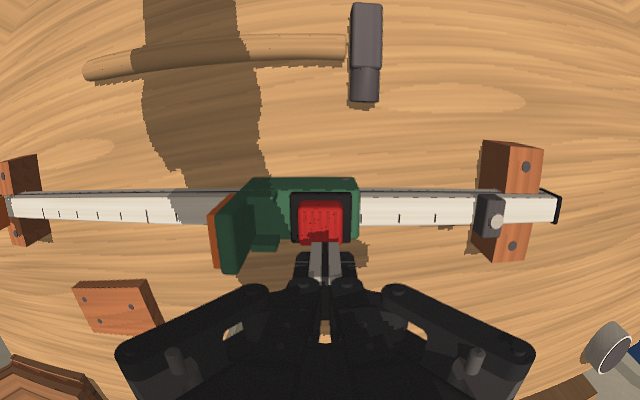

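View pics/s2.png

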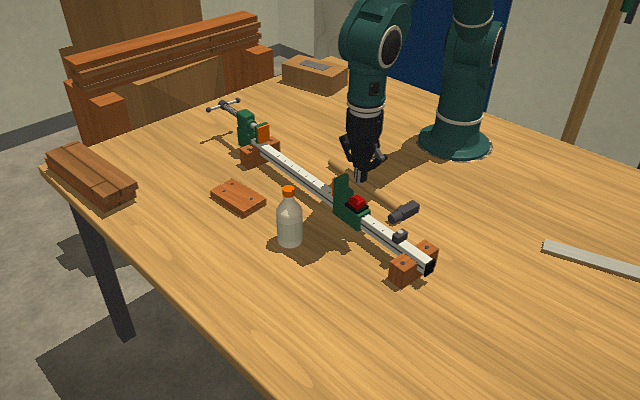

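The wrist view has the button at about (320,220), 5 cm below the closed fingertips, and the end stop face at about x=475. Both match the projected estimates, so I'm descending.

```bash
python3 -m crank '[[[-0.15,-0.3,1.5],[0,0,0]],[[0,0,1.5],[0,0,0]],[[0,0,1.3],[0,0,0]],[[0,0,0],[0,0,0]],[[0,0,0],[0,0,0]]]'; python3 -m crank '[[[0,0,0.3],[0,0,0]],[[0,0,0.3],[0,0,0]],[[0,0,0.2],[0,0,0]],[[0,0,0],[0,0,0]],[[0,0,0],[0,0,0]]]'
```

```text
time_s: 2.7
eef_pos: [0.5273, 0.0592, 0.2718]
tcp_rot: [3.142, -0.0, 3.041]
force: [0.5, -0.1, 1.6]
width: 0.0001
finger_force: 0.0
time_s: 3.2
eef_pos: [0.5277, 0.0588, 0.2642]
tcp_rot: [3.141, 0.001, 3.04]
force: [0.2, 0.8, 4.4]
width: 0.0001
finger_force: 2.3
```

```bash
python3 -m crank '[[[0,0,0.15],[0,0,0]],[[0,0,0.15],[0,0,0]],[[0,0,0],[0,0,0]],[[0,0,0],[0,0,0]],[[0,0,0],[0,0,0]]]'
```

```text
time_s: 3.7
eef_pos: [0.5277, 0.0587, 0.261]
tcp_rot: [3.141, 0.001, 3.04]
force: [0.7, 1.1, 5.8]
width: 0.0
finger_force: 2.6
```

```bash
python3 -m crank '[[[0,0.2,0],[0,0,0]],[[0,0.4,0],[0,0,0]],[[0,0.5,0],[0,0,0]],[[0,0.5,0],[0,0,0]],[[0,0.4,0],[0,0,0]]]'
python3 - <<'E'
from h import *
d=grab('top','t2.png')
h=cv2.cvtColor(d['image'],cv2.COLOR_RGB2HSV)
m=((h[...,0]<6)|(h[...,0]>174))&(h[...,1]>150)&(h[...,2]>80)
m2=((h[...,0]>5)&(h[...,0]<14)&(h[...,1]>190)&(h[...,2]>140));m2[:215]=0;m2[255:]=0;m2[:,:220]=0;m2[:,400:]=0
for q in(m,m2):
    ys,xs=np.nonzero(q);print(len(xs),xs.mean() if len(xs) else 0)
cv2.imwrite('pics/t2c.png',cv2.resize(cv2.cvtColor(d['image'][180:290,150:350],cv2.COLOR_RGB2BGR),None,fx=3,fy=3))
E
```

```text
time_s: 4.2
eef_pos: [0.5297, 0.0783, 0.261]
tcp_rot: [-3.141, 0.001, 3.039]
force: [0.9, -2.2, 4.7]
width: 0.0003
finger_force: 2.6
0 0
0 0
```

View pics/t2c.png

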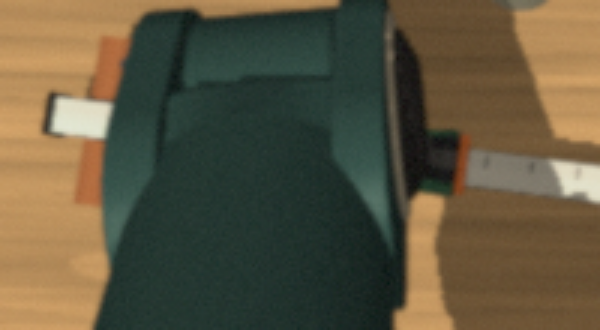

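The crop shows the orange plate face at full-frame x≈304, where it was about 315 before. That is about 20 mm, so the jaw is following the fingertip.

```bash
python3 -m crank '[[[0,0.6,0],[0,0,0]],[[0,0.6,0],[0,0,0]],[[0,0.6,0],[0,0,0]],[[0,0.6,0],[0,0,0]],[[0,0.6,0],[0,0,0]]]';python3 -m crank '[[[0,0.5,0],[0,0,0]],[[0,0.5,0],[0,0,0]],[[0,0.5,0],[0,0,0]],[[0,0.5,0],[0,0,0]],[[0,0.4,0],[0,0,0]]]'
```

```text
time_s: 4.75
eef_pos: [0.5328, 0.108, 0.261]
tcp_rot: [-3.141, 0.001, 3.039]
force: [1.6, -1.9, 5.5]
width: -0.0001
finger_force: 2.6
time_s: 5.25
eef_pos: [0.5352, 0.132, 0.261]
tcp_rot: [-3.141, 0.001, 3.039]
force: [-0.5, -1.5, 5.1]
width: -0.0002
finger_force: 2.6
```

```bash
python3 -m crank '[[[0,0.3,0],[0,0,0]],[[0,0.3,0],[0,0,0]],[[0,0.2,0],[0,0,0]],[[0,0.2,0],[0,0,0]],[[0,0.1,0],[0,0,0]]]'
python3 - <<'E'
from h import *
d=grab('wrist','w2.png');cv2.imwrite('pics/w2c.png',cv2.resize(cv2.cvtColor(d['image'][140:290,180:560],cv2.COLOR_RGB2BGR),None,fx=2,fy=2))
E
```

```text
time_s: 5.75
eef_pos: [0.5363, 0.1429, 0.2609]
tcp_rot: [-3.141, 0.001, 3.039]
force: [0.7, -1.2, 5.6]
width: -0.0
finger_force: 2.6
```

View pics/w2c.png

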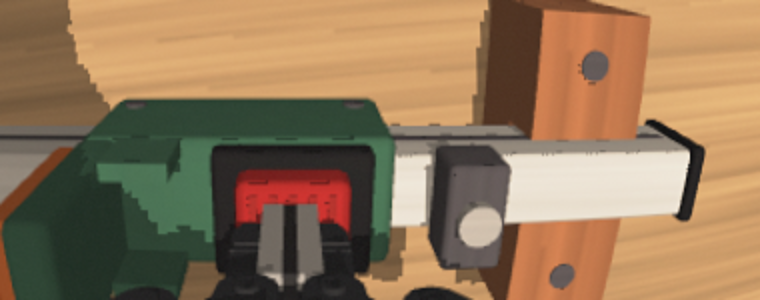

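The jaw's front edge is at about x=393 in the crop and the stop face at about 432, so roughly 10 mm remain. The fingertip is still on the button.

```bash
python3 -m crank '[[[0,0.2,0],[0,0,0]],[[0,0.15,0],[0,0,0]],[[0,0.15,0],[0,0,0]],[[0,0.1,0],[0,0,0]],[[0,0.1,0],[0,0,0]]]';python3 -m crank '[[[0,0.05,0],[0,0,0]],[[0,0.05,0],[0,0,0]],[[0,0.05,0],[0,0,0]],[[0,0.05,0],[0,0,0]],[[0,0,0],[0,0,0]]]'
```

```text
time_s: 6.3
eef_pos: [0.537, 0.1497, 0.261]
tcp_rot: [-3.141, 0.001, 3.039]
force: [1.2, -0.9, 5.3]
width: 0.0002
finger_force: 2.6
time_s: 6.8
eef_pos: [0.5373, 0.1517, 0.261]
tcp_rot: [-3.141, 0.001, 3.039]
force: [0.8, -0.9, 5.0]
width: -0.0001
finger_force: 2.6
```

```bash
python3 -m crank '[[[0,0.05,0],[0,0,0]],[[0,0.05,0],[0,0,0]],[[0,0.05,0],[0,0,0]],[[0,0.05,0],[0,0,0]],[[0,0,0],[0,0,0]]]'
python3 - <<'E'
from h import *
d=grab('wrist','w3.png');cv2.imwrite('pics/w3c.png',cv2.resize(cv2.cvtColor(d['image'][140:290,280:480],cv2.COLOR_RGB2BGR),None,fx=4,fy=4,interpolation=cv2.INTER_NEAREST))
E
```

```text
time_s: 7.3
eef_pos: [0.5374, 0.1537, 0.261]
tcp_rot: [-3.141, 0.001, 3.039]
force: [0.5, 0.1, 4.5]
width: 0.0003
finger_force: 2.6
```

View pics/w3c.png

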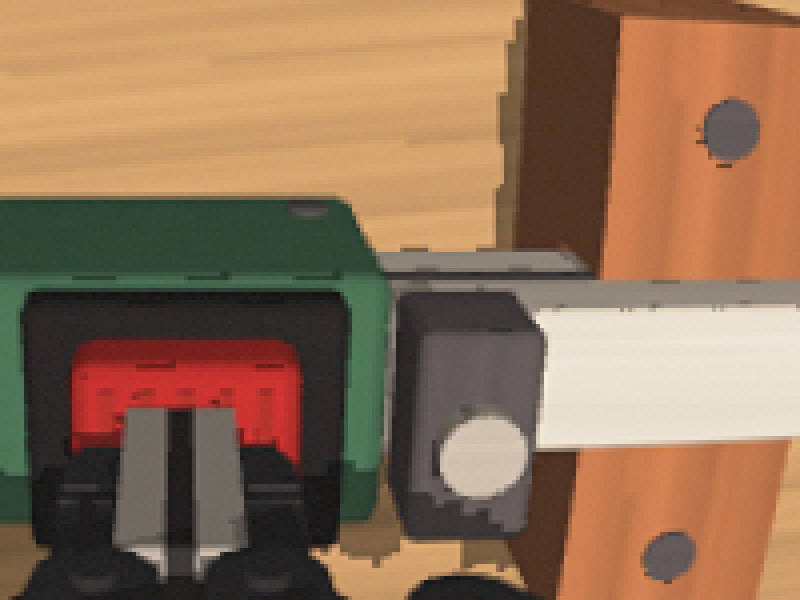

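The jaw edge is at about x=388 and the stop at about 398, at roughly 7 px/mm, so the gap is about 1.5 mm. I'll creep in until the force shows contact.

```bash
python3 -m crank '[[[0,0.04,0],[0,0,0]],[[0,0.04,0],[0,0,0]],[[0,0.04,0],[0,0,0]],[[0,0.04,0],[0,0,0]],[[0,0,0],[0,0,0]]]';python3 -m crank '[[[0,0.03,0],[0,0,0]],[[0,0.03,0],[0,0,0]],[[0,0.03,0],[0,0,0]],[[0,0,0],[0,0,0]],[[0,0,0],[0,0,0]]]'
```

```text
time_s: 7.85
eef_pos: [0.5376, 0.1552, 0.261]
tcp_rot: [-3.141, 0.001, 3.039]
force: [1.1, -0.8, 6.1]
width: -0.0002
finger_force: 2.6
time_s: 8.35
eef_pos: [0.5377, 0.1554, 0.2608]
tcp_rot: [-3.14, 0.001, 3.039]
force: [1.2, -2.8, 5.7]
width: -0.0
finger_force: 2.6
```

```bash
python3 -m crank '[[[0,0.03,0],[0,0,0]],[[0,0.03,0],[0,0,0]],[[0,0,0],[0,0,0]],[[0,0,0],[0,0,0]],[[0,0,0],[0,0,0]]]'
python3 - <<'E'
from h import *
d=grab('wrist','w4.png');cv2.imwrite('pics/w4c.png',cv2.resize(cv2.cvtColor(d['image'][140:290,280:480],cv2.COLOR_RGB2BGR),None,fx=4,fy=4,interpolation=cv2.INTER_NEAREST))
E
```

```text
time_s: 8.85
eef_pos: [0.5377, 0.1557, 0.2608]
tcp_rot: [-3.14, 0.0, 3.039]
force: [1.1, -3.4, 5.3]
width: 0.0003
finger_force: 2.7
```

View pics/w4c.png

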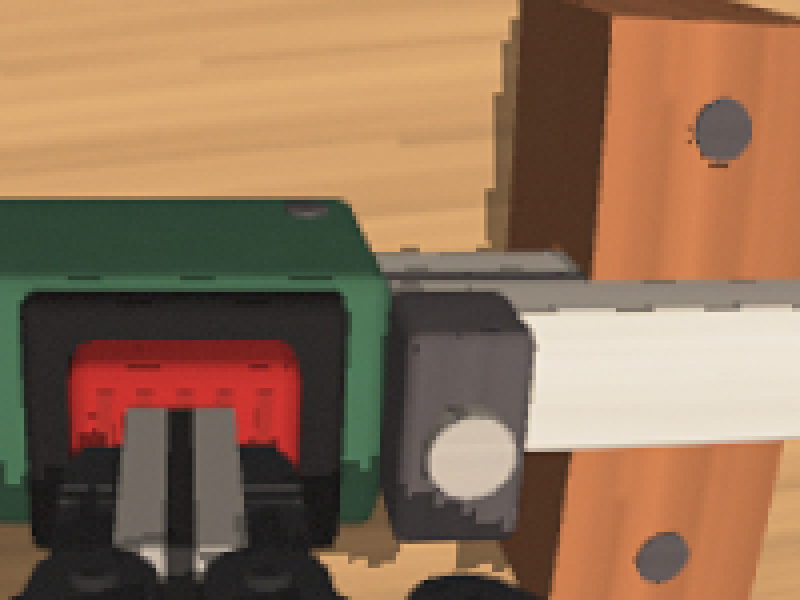

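The jaw's front edge now meets the stop face at about x=388, and the push force is building. It is home, so I'll lift straight off.

```bash
python3 -m crank '[[[0,0,-0.2],[0,0,0]],[[0,0,-0.2],[0,0,0]],[[0,0,-0.2],[0,0,0]],[[0,0,-0.3],[0,0,0]],[[0,0,-0.5],[0,0,0]]]';python3 -m crank '[[[0,0,-2],[0,0,0]],[[0,0,-3],[0,0,0]],[[0,0,-3],[0,0,0]],[[2,0,-3],[0,0,0]],[[2,0,-1],[0,0,0]]]';python3 -m crank '[[[3,0,0],[0,0,0]],[[3,0,0],[0,0,0]],[[0,0,0],[0,0,0]],[[0,0,0],[0,0,0]],[[0,0,0],[0,0,0]]]'
python3 - <<'E'
from h import *
d=grab('scene','s5.png')
cv2.imwrite('pics/s5c.png',cv2.resize(cv2.cvtColor(d['image'][90:300,190:450],cv2.COLOR_RGB2BGR),None,fx=2.8,fy=2.8))
E
```

```text
time_s: 9.4
eef_pos: [0.5367, 0.1579, 0.2742]
tcp_rot: [3.142, -0.002, 3.041]
force: [-1.2, -0.7, 1.0]
width: -0.0002
finger_force: 0.0
time_s: 9.9
eef_pos: [0.4977, 0.1619, 0.3976]
tcp_rot: [3.139, 0.004, 3.04]
force: [-0.6, 0.4, -0.2]
width: -0.0005
finger_force: 0.0
time_s: 10.4
eef_pos: [0.4386, 0.1675, 0.3949]
tcp_rot: [3.141, 0.001, 3.04]
force: [0.0, 0.3, 0.2]
width: -0.0002
finger_force: 0.0
```

View pics/s5c.png

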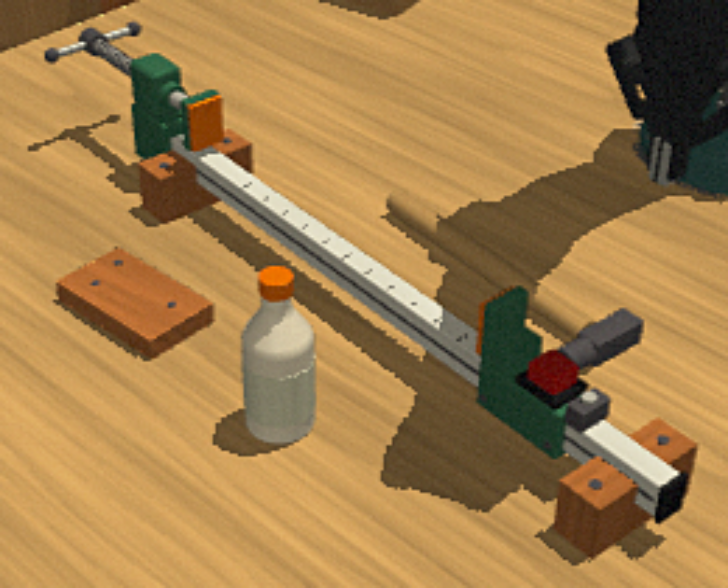

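The jaw is against the stop at about crop (575,425) and the button is up at (553,372). The clamp is in both rests, the bystanders haven't moved, and the arm is clear.

```bash
python3 -c "
from rig import robot
print(robot.hand_in())"
```

```text
the job is handed in; nothing more can be done
None
```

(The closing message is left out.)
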